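# Turn the dish to bring its peg to the top

### The job

On the painter's bench stand two upright turning wheels, one holding a round dish and the other a square tile. Take the long peg on the rim of the wheel with the round dish, turn the wheel until that peg stands straight above the axle, and let go. Leave the tile's wheel as it is.

Things in the scene. Friction and masses are not known exactly. Their poses are not given: they have to be found in the camera images.
- dish_wheel (a joint): Turn (rad) of the 170 mm plywood wheel holding a round white 144 mm dish, on a fixed stand. 0: its long peg is straight above the axle. At value a the peg is 100*sin(a) mm to the robot's right (stand's -y) of the axle and 100*cos(a) mm above its height. Starts at 0.55 to 1.3. Stiff: needs 1 to 2 N at the peg, stays where left. Turns nearly half a turn either way.
- dish_peg (a point): Grip point on the round dish wheel's long wooden peg: 14 mm thick, juts 78 mm level from the wheel's front face at the rim, 100 mm from the axle (axle 140 mm up). The point is on its centre line, 53 mm out from the face, 25 mm from the free end. x axis: along peg and axle, away from robot, yaw up to 0.4; z: radially out. Dish and short studs reach only 18 mm out. Grip from above, across the peg.
- tile_peg (a point): The same point on the long peg of the other, like wheel, which holds a square 106 mm tile instead of the round dish; same sizes and axes, any angle up to 1.3 rad either side of the top. It turns as easily: leave it alone.

How it is judged:
At the end, for the whole second after the job is handed in: The long peg of the wheel with the round dish is straight above the axle within about 10 degrees (0.18 rad, 18 mm sideways) and at rest; the tile's peg is within 15 mm of where it started (value of joint dish_wheel between -0.18 and 0.18 rad and velocity of joint dish_wheel between -0.05 and 0.05 rad/s and distance of tile_peg from where it was at the start of the episode below 0.015 m); the robot touches nothing.
It fails at once if the tile's wheel is turned (its peg moved more than 15 mm) (distance of tile_peg from where it was at the start of the episode above 0.015 m).
It also fails if it takes over 38 s, if anything falls off the work surface, if the arm or the gripper's body presses on something with over 40 N, if the wrist force passes 120 N, or if a joint passes its speed limit or range.

### The arm

A 6-joint arm with a two-finger parallel gripper is mounted at the origin on the work surface. World frame = base frame: x ahead of the robot, y to its left, z up, the work surface at z = 0. Lengths are in m, angles in rad, forces in N, time in s.
With the tool pointing down it reaches from about 0.225 to 0.875 m from the base axis. Payload 3.4 kg.
Tool frame: the origin (TCP) lies on the centre line of the jaws, within the pads' length; the fingertips stand 11 mm ahead of it and the grasp point (between the pads) lies 8 mm behind it; z points along the fingers, y is the line along which they close (so a half turn about z gives the same grasp; the last joint's range is limited). The gripper opens to 85 mm and grips with 20 to 120 N. Pads are 22 mm wide; open, the fingers measure 114 mm over their backs; the gripper's body (76 mm by 85 mm) begins 54 mm behind the grasp point. The pads swing forward as they close: fully open they stand 13 mm farther back than shut.
Start: joints at [-1.271, 0.276, 1.505, -0, 1.361, -0.121], TCP at [0.235, -0.525, 0.242] pointing down, gripper open.
Joint ranges: [-2.89, 2.89], [-0.75, 2.08], [0.22, 2.7], [-1.18, 4.32], [0.11, 2.71], [-2.7, 2.7]. Speed limits (rad/s): [2.57, 2.57, 3.14, 3.14, 3.14, 3.14].

### API

Orientations are given as a unit quaternion [w, x, y, z].
In Python, from rig import manip, eyes, job gives the robot as it stands.
- The arm moves only by the tool drive_tool, never from a script. Its argument "rows" is a list of rows, each a list of 3 entries, a list of its own where there are three numbers: the turn, a rotation vector about the world's x, y, z in rad, then the shift along the world's x, y, z in cm, then the finger opening in cm, from 0 to 8.54. A call has 1 to 8 rows; each row shifts and turns the commanded pose from where the row before left it; what a row does not reach is not made up. A row lasts 1/8 s, in which the tool goes at most 62.5 mm and 10.7 degrees, less where a joint would pass 70% of its speed; a pose out of reach is approached as far as the arm can. A call is refused whole if a number of a shift passes 6.25 or a number of a turn 0.188, either way. A call with a gripper value outside its range is refused whole. The fingers move at their own pace and stop on an object; "force" is the grip in N (left out, the last holds). Time passes only in rows, so rows that do not move let the fingers close. It gives the time, the measured TCP pose, the force, the opening and the grip force at its end, in the units of the state.
- manip.get_state(): the state, without advancing time (a new reading comes with each control period).
- eyes.get_image(name): name is "scene" or "side" or "wrist"; returns the picture (480x640x3 uint8, red, green, blue); there is no depth.
- eyes.get_calibration(name): a dict with "camera_matrix" (3x3 intrinsics, pixels), "k1" (the pictures are not rectified: a ray, as slopes to the right and down, at radius r is drawn at 1 + k1 r^2 times it, then the intrinsics apply), "view" (4x4, takes a point from world to camera coordinates). Camera axes: x right, y up, looking along -z (the intrinsics and any distortion apply to the point x, -y, -z); pixel columns grow to the right and rows downward; lengths in m; the calibration is good to about 2 mm. A picture is of the moment at which its call begins: read the wrist's pose just before it. get_calibration takes no time and is no camera call; for the wrist camera it gives the pose at the moment of the call.
- job.sign_off(): hands the job in; it is judged then, once.
The state is a dict: "clock": time; "qpos": joint angles; "qd": joint speeds; "effort": joint torques, N m; "position": TCP position; "ee_rot": TCP orientation; "contact_force": force on the tool from outside, world axes, zero at the start; "moment": the same for the moment, N m; "width": finger opening in m; "gripper_force": force on a finger pad.
Only numpy, scipy, OpenCV 4.12 (cv2) and the standard library are available. Lean on these libraries where they do the work, as an engineer would, in place of code of your own. Each camera call takes 0.05 s, during which the arm holds its last target. There are 200 camera calls.

## Working session

There is one attempt and no reset: what is moved stays moved. The work goes in short steps, Python scripts to look and compute and a tool call to move; the robot and the scene stay as the last step left them, time stands still between calls to the robot, and variables do not carry over. Pictures are saved under pics/ and viewed, at most 10 in all, crops included, and the job is handed in when it is done.

Besides the shell and the picture viewer there is one more tool, called after ">>>" as name(argument=value, ...), one argument or row to a line, values as JSON. drive_tool: Moves the arm, as the interface text tells. Its arguments: {"type":"object","properties":{"rows":{"type":"array"},"force":{"type":"number"}},"required":["rows"]}

```bash
mkdir -p pics
python3 - <<'E'
from rig import manip, eyes, job
import cv2,numpy as np
for n in ["scene","side"]:
    cv2.imwrite(f"pics/{n}0.png",eyes.get_image(n)[:,:,::-1])
    c=eyes.get_calibration(n);print(n,c["camera_matrix"],c["k1"],np.round(c["view"],3))
s=manip.get_state();print(s["position"],s["ee_rot"],s["clock"])
E
```

```text
scene [[575.89830879   0.         320.95820689]
 [  0.         575.89830879 244.29945127]
 [  0.           0.           1.        ]] 0.018929148142070445 [[ 0.89   0.455 -0.019 -0.452]
 [-0.335  0.683  0.649  0.042]
 [ 0.308 -0.572  0.76  -1.116]
 [ 0.     0.     0.     1.   ]]
side [[519.12791286   0.         324.45433043]
 [  0.         519.12791286 231.8369029 ]
 [  0.           0.           1.        ]] -0.06973421375630522 [[-0.996 -0.092 -0.01   0.516]
 [ 0.041 -0.534  0.845 -0.219]
 [-0.083  0.841  0.535 -0.852]
 [ 0.     0.     0.     1.   ]]
[ 0.23473516 -0.52439416  0.24152154] [-8.41895619e-04  9.77949301e-01  2.08840729e-01 -6.99844205e-05] 0.1
```

View pics/scene0.png

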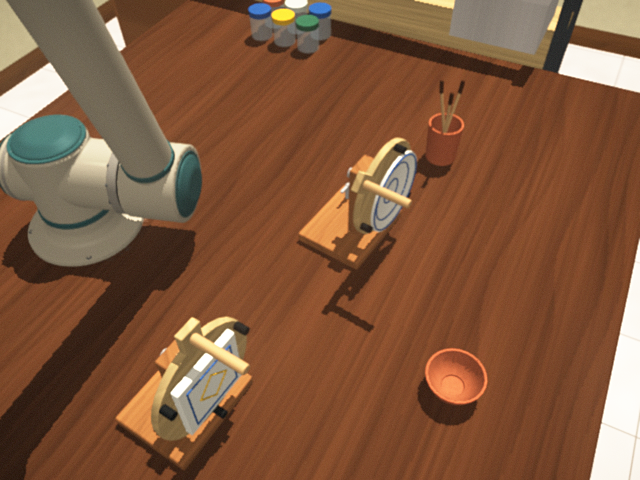

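View pics/side0.png

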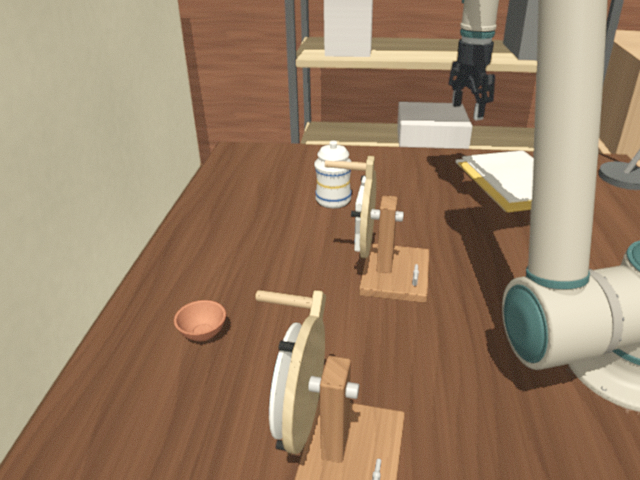

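The dish wheel is in the scene picture at (385,195), with its peg running from about (366,186) to (408,203). In the side picture it is the near wheel, with its peg running from (315,303) to (259,297). The tile wheel is the other one. I'll enlarge both pegs.

Run:
```python
import cv2,numpy as np
a=cv2.imread("pics/scene0.png")[130:250,330:430];b=cv2.imread("pics/side0.png")[280:400,250:350]
z=lambda i:cv2.resize(i,None,fx=4,fy=4,interpolation=cv2.INTER_CUBIC)
cv2.imwrite("pics/crop0.png",np.hstack([z(a),z(b)]))
```

```text
(no output)
```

View pics/crop0.png

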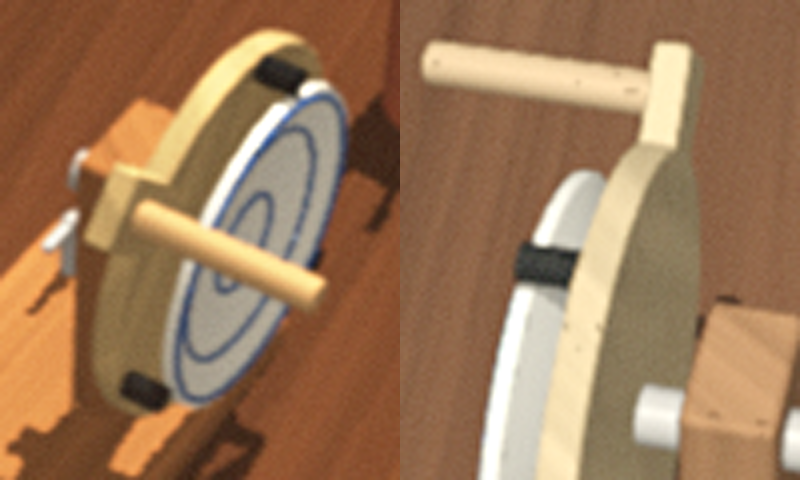

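The crop shows the peg clearly in both views. In the scene picture the tip is at (409.5,203) and the base at (365,184.2). In the side picture the tip is at (257.2,295.7) and the base at (312,303). The dish centre in the scene picture is about (392,191).

```bash
cat > h.py <<'E'
import cv2,numpy as np
from rig import eyes,manip
def ray(n,p):
    c=eyes.get_calibration(n);K=c["camera_matrix"];V=np.array(c["view"])
    u=cv2.undistortPoints(np.array([[p]],float),K,np.array([c["k1"],0,0,0.]))[0,0]
    d=V[:3,:3].T@np.array([u[0],-u[1],-1]);return -V[:3,:3].T@V[:3,3],d/np.linalg.norm(d)
def tri(rs):
    A=sum(np.eye(3)-np.outer(d,d) for o,d in rs);b=sum((np.eye(3)-np.outer(d,d))@o for o,d in rs)
    p=np.linalg.solve(A,b);return p,max(np.linalg.norm((np.eye(3)-np.outer(d,d))@(p-o)) for o,d in rs)
def proj(n,P):
    c=eyes.get_calibration(n);V=np.array(c["view"]);q=V[:3,:3]@P+V[:3,3];x,y=q[0]/-q[2],-q[1]/-q[2]
    k=1+c["k1"]*(x*x+y*y);K=c["camera_matrix"];return K[0,0]*x*k+K[0,2],K[1,1]*y*k+K[1,2]
E
python3 - <<'E'
from h import *
np.set_printoptions(precision=4,suppress=True)
t,e1=tri([ray("scene",(409.5,203)),ray("side",(257.2,295.7))])
b,e2=tri([ray("scene",(365,184.2)),ray("side",(312,303))])
print(t,e1,b,e2,np.linalg.norm(t-b))
ax=t-b;ax[2]=0;ax/=np.linalg.norm(ax);print("yaw",np.arctan2(ax[1],ax[0]))
g=t-.025*ax;print("grip",g)
# dish centre: ray onto plane 15 mm out of face
o,d=ray("scene",(392,191));P0=b+.015*ax;k=ax@(P0-o)/(ax@d);c=o+k*d
lat=np.array([ax[1],-ax[0],0]) # robot's right
print("centre",c,"side,up",lat@(g-c),g[2]-c[2],"angle",np.arctan2(lat@(g-c),g[2]-c[2]))
s=manip.get_state();print(s["position"],s["clock"])
E
```

```text
[0.595  0.1222 0.2072] 0.0007543281906421497 [0.5204 0.1305 0.2069] 0.00029062606084064805 0.0750375442236909
yaw -0.11144208935333262
grip [0.5701 0.125  0.2072]
centre [0.5428 0.1956 0.1451] side,up 0.06715413200616802 0.06217417671396577 angle 0.8238854536896456
[ 0.2347 -0.5244  0.2415] 0.1
```

>>> drive_tool(
  rows=[
    [[0,0,0],[0,0,6],5],
    [[0,0,0],[0,0,6],5],
    [[0,0,-0.09],[2.4,4.6,0],5],
    [[0,0,-0.09],[2.4,4.6,0],5],
    [[0,0,-0.09],[2.4,4.6,0],5],
    [[0,0,-0.09],[2.4,4.6,0],5],
    [[0,0,-0.09],[2.4,4.6,0],5],
    [[0,0,-0.08],[2.4,4.6,0],5],
  ],
  force=20,
)

```text
clock: 1.1
position: [0.3793, -0.2472, 0.362]
ee_rot: [-0.0, 0.998, -0.056, -0.0]
contact_force: [-0.3, 0.0, -0.7]
width: 0.0499
gripper_force: 0.0
```

>>> drive_tool(
  rows=[
    [[0,0,0],[2.4,4.6,0],5],
    [[0,0,0],[2.4,4.6,0],5],
    [[0,0,0],[2.4,4.6,0],5],
    [[0,0,0],[2.4,4.6,0],5],
    [[0,0,0],[2.4,4.6,0],5],
    [[0,0,0],[2.4,4.6,0],5],
    [[0,0,0],[2.4,4.6,0],5],
    [[0,0,0],[0,0,0],5],
  ],
)

```text
clock: 2.1
position: [0.5478, 0.0762, 0.361]
ee_rot: [-0.001, 0.999, -0.052, -0.001]
contact_force: [-0.1, -0.5, 0.1]
width: 0.0499
gripper_force: 0.0
```

>>> drive_tool(
  rows=[
    [[0,0,0],[2.2,4.9,0],5],
    [[0,0,0],[0,0,-5],5],
    [[0,0,0],[0,0,-2],5],
    [[0,0,0],[0,0,0],5],
  ],
)

```text
clock: 2.6
position: [0.5674, 0.1212, 0.2903]
ee_rot: [0.001, 0.998, -0.055, -0.002]
contact_force: [0.2, 0.1, -0.2]
width: 0.0501
gripper_force: 0.0
```

Run:
```python
from h import *
s=manip.get_state();print(s["position"])
im=eyes.get_image("wrist")[:,:,::-1].copy()
for P in [(.595,.1222,.207),(.5701,.125,.207),(.5204,.1305,.207)]:
    u=proj("wrist",np.array(P));print(u)
    cv2.circle(im,(int(u[0]),int(u[1])),3,(0,0,255),-1)
cv2.imwrite("pics/w1.png",im)
```

```text
[0.56743066 0.12118162 0.29030589]
(np.float64(316.37445904028726), np.float64(216.61131543564466))
(np.float64(316.4799811472171), np.float64(257.9320508732005))
(np.float64(316.81890997333403), np.float64(332.69027926499433))
```

View pics/w1.png

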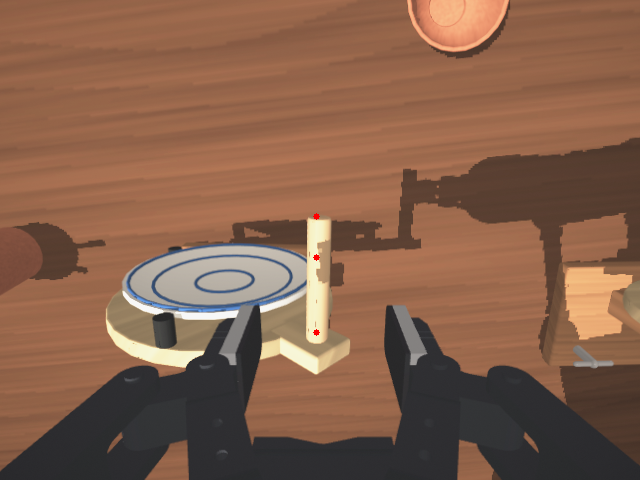

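The wrist view shows the peg running from the tip at (318,217) to the base at (317,335), and my projected points lie on it. The estimate is confirmed, so I'll descend and grip.

>>> drive_tool(
  rows=[
    [[0,0,0],[0.3,0.4,-3],5],
    [[0,0,0],[0,0,-3],5],
    [[0,0,0],[0,0,-3],5],
    [[0,0,0],[0,0,0],5],
    [[0,0,0],[0,0,0],0.5],
    [[0,0,0],[0,0,0],0.5],
    [[0,0,0],[0,0,0],0.5],
    [[0,0,0],[0,0,0],0.5],
  ],
  force=25,
)

```text
clock: 3.65
position: [0.5731, 0.1244, 0.2047]
ee_rot: [0.001, 0.998, -0.055, 0.002]
contact_force: [-1.0, -5.5, 5.5]
width: 0.0131
gripper_force: 24.3
```

>>> drive_tool(
  rows=[
    [[0,0,0],[0.1,0.7,0.7],0.5],
    [[0,0,0],[0.1,0.8,0.6],0.5],
    [[0,0,0],[0.1,0.9,0.55],0.5],
    [[0,0,0],[0.1,0.9,0.45],0.5],
    [[0,0,0],[0,0,0],0.5],
  ],
)

```text
clock: 4.28
position: [0.5775, 0.158, 0.2289]
ee_rot: [0.001, 0.999, -0.055, 0.003]
contact_force: [0.0, -3.3, 8.6]
width: 0.0131
gripper_force: 25.5
```

>>> drive_tool(
  rows=[
    [[0,0,0],[0.1,0.95,0.4],0.5],
    [[0,0,0],[0.1,1.0,0.3],0.5],
    [[0,0,0],[0.1,1.0,0.2],0.5],
    [[0,0,0],[0.1,1.0,0.05],0.5],
    [[0,0,0],[0,0,0],0.5],
    [[0,0,0],[0,0,0],0.5],
  ],
)

```text
clock: 5.03
position: [0.5826, 0.1994, 0.237]
ee_rot: [-0.001, 0.998, -0.055, 0.004]
contact_force: [5.0, -0.7, 4.7]
width: 0.0132
gripper_force: 25.6
```

Run:
```python
from h import *
a=eyes.get_image("scene")[:,:,::-1][100:260,310:460]
b=eyes.get_image("side")[:,:,::-1][240:400,230:380]
cv2.imwrite("pics/c2.png",cv2.resize(np.hstack([a,b]),None,fx=2.6,fy=2.6,interpolation=cv2.INTER_CUBIC))
```

```text
(no output)
```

View pics/c2.png

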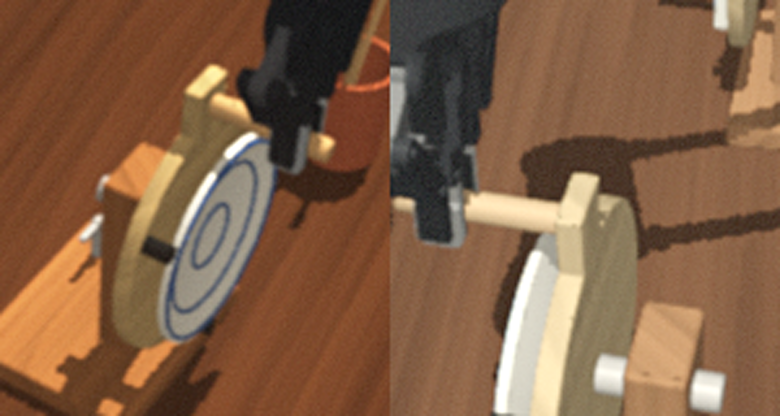

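The peg is upright above the axle. A circle through the tool positions gives an angle of about -0.02 rad. I'll release and lift straight up.

>>> drive_tool(
  rows=[
    [[0,0,0],[0,0,0],4],
    [[0,0,0],[0,0,0],4],
    [[0,0,0],[0,0,0],4],
    [[0,0,0],[0,0,3],4],
    [[0,0,0],[0,0,5],4],
    [[0,0,0],[0,0,4],4],
    [[0,0,0],[0,0,0],4],
    [[0,0,0],[0,0,0],4],
  ],
)

```text
clock: 6.12
position: [0.5793, 0.1986, 0.3538]
ee_rot: [0.0, 0.999, -0.055, -0.001]
contact_force: [-0.1, -0.5, -0.5]
width: 0.0402
gripper_force: 0.0
```

Run:
```python
from h import *
print(manip.get_state()["position"])
cv2.imwrite("pics/s3.png",eyes.get_image("scene")[:,:,::-1])
a=eyes.get_image("side")[:,:,::-1]
cv2.imwrite("pics/d3.png",a)
```

```text
[0.57927922 0.19860332 0.3537921 ]
```

View pics/s3.png

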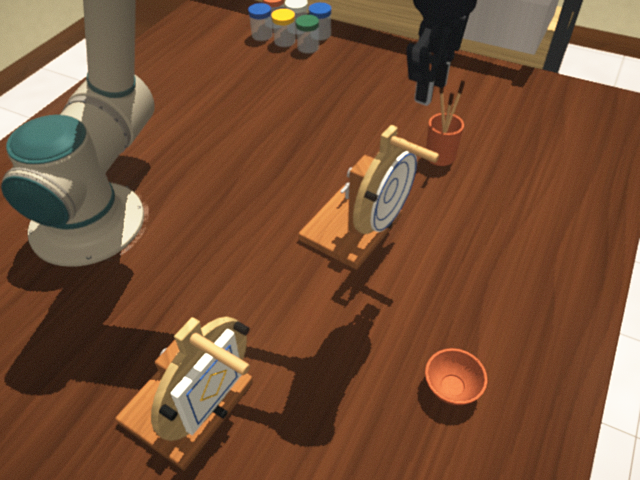

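View pics/d3.png

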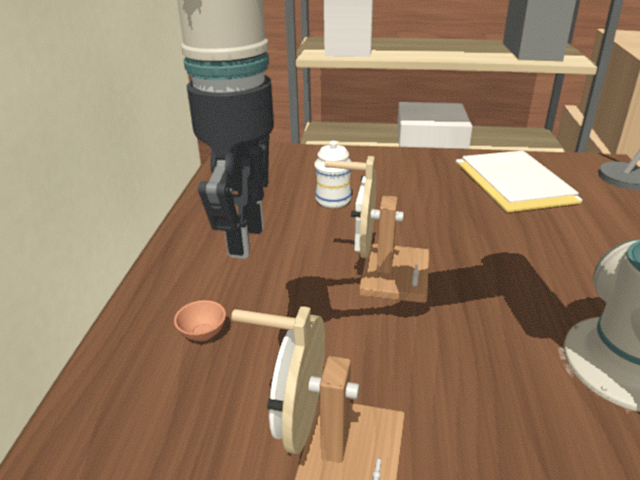

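In the scene picture the peg tip is at about (435,157) and its base at (393,140). In the side picture they are at (235,317) and (296,323). The tile wheel looks unchanged. I'll check by triangulation.

Run:
```python
from h import *
from rig import job
t,e=tri([ray("scene",(435,157)),ray("side",(235.5,316.5))]);b,e2=tri([ray("scene",(393,139.5)),ray("side",(296,323.5))])
print(t,b,e,e2)
left=np.array([.111,.994,0])
t0=np.array([.595,.1222,.2072]);d=left@(t-t0)
print("left move mm",d*1e3,"angle",np.arcsin(np.sin(.825)-d/.1))
if abs(d-.0735)<.012: job.sign_off();print("signed")
```

```text
[0.60254621 0.19902603 0.23817012] [0.53047152 0.20735579 0.24006324] 0.00047621934842387683 0.0013042699430938821
left move mm 77.20270116503606 angle -0.037488009421128766
the job is handed in; nothing more can be done
signed
```

The dish wheel's long peg now stands straight above the axle, measured at about -0.04 rad (limit 0.18). The gripper has let go and is clear of everything, the tile's wheel looks unmoved in the before and after pictures, and the job is handed in at about 6 s of the 38 s allowed.

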